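# Square a food carton in the hand-wheel press

### The arm

A 6-joint arm with a two-finger parallel gripper is mounted at the origin on the work surface. World frame = base frame: x ahead of the robot, y to its left, z up, the work surface at z = 0. Lengths are in m, angles in rad, forces in N, time in s.
With the tool pointing down it reaches from about 0.375 to 0.9 m from the base axis. Payload 3.1 kg.
Tool frame: the origin (TCP) lies at the very end of the fingers, on their centre line; the grasp point (between the pads) lies 19 mm behind it; z points along the fingers, x is the direction in which the jaws open and shut, and the axes are right-handed (so a half turn about z gives the same grasp; the last joint's range is limited). The gripper opens to 87 mm and grips with 3 to 60 N. Pads are 19 mm wide; open, the fingers measure 117 mm over their backs; the gripper's body (75 mm by 190 mm) begins 51 mm behind the grasp point.
Start: joints at [-1.341, 0.527, 1.433, -0, 1.181, -0.178], TCP at [0.248, -0.573, 0.223] pointing down, gripper open.
Joint ranges: [-3.08, 3.08], [-0.75, 2.2], [0.22, 2.44], [-1.43, 4.57], [0, 2.65], [-2.85, 2.85]. Speed limits (rad/s): [2.79, 2.79, 3.14, 3.14, 3.14, 3.14].

### API

Orientations are given as a unit quaternion [x, y, z, w].
In Python, from rig import robot gives the robot as it stands. The module is installed in compiled form; this text tells all that it offers.
- The arm moves only by the shell command python3 -m creep 'ROWS' [OPENING] [FORCE]. ROWS is a JSON object of lists of equal length, an entry for each row: "dp": the shift along the tool's x, y, z in cm, a list of three; "turn": the turn, a rotation vector about the tool's x, y, z in degrees, a list of three. In form: {"dp": [[x, y, z], ...], "turn": [[wx, wy, wz], ...]}. A call has 1 to 20 rows; each row shifts and turns the commanded pose from where the row before left it, along the tool's axes as they then stand; what a row does not reach is not made up. A row lasts 1/10 s, in which the tool goes at most 50 mm and 8.59 degrees, less where a joint would pass 70% of its speed; a pose out of reach is approached as far as the arm can. A call is refused whole if a number of a shift passes 5 or a number of a turn 8.59, either way. A call with a gripper value outside its range is refused whole. OPENING is the gripper command: -1 is fully open, 1 is shut, values between are in proportion, set as the call begins (- or left out, the last holds). The fingers move at their own pace and stop on an object; FORCE is the grip in N (left out, the last holds). Time passes only in rows, so rows that do not move let the fingers close. It gives the time, the measured TCP pose, the force and the opening at its end, in the units of the state.
- robot.get_obs(): the state, without advancing time (a new reading comes with each control period).
- robot.camera(name): name is "scene" or "top"; returns the picture (480x640x3 uint8, red, green, blue); there is no depth.
- robot.calibration(name): a dict with "fx", "fy", "cx", "cy" (pixels), "dist_coeffs" ([k1, k2, p1, p2, k3] as OpenCV has them; the pictures are not rectified), "rvec" (rotation vector, rad) and "tvec" (3), from world to camera coordinates, as OpenCV has them. Camera axes: x right, y down, z forward; pixel columns grow to the right and rows downward; lengths in m; the calibration is good to about 2 mm. A picture is of the moment at which its call begins. calibration takes no time and is no camera call.
- robot.hand_in(): hands the job in, once; it reports no verdict.
Trained networks look in the newest picture that a camera, given by its name, has taken for a name from the list of things; names that differ only in an ending like _2 or _b are one class to them, and where a whole thing is asked for, a point or a joint stands for the part that bears it (a point fixed in the world has none). Each returns a list of dicts, best first, with "confidence" (0 to 1); they miss things now and then, are a little off and sometimes report something else, mostly with a low value. They report only what shows in the picture. A call takes as long as a camera call. They do not tell look-alikes from the thing itself.
- robot.masks_of(name, camera): "pixels" (480x640 bool, what is visible of it).
- robot.tip_of(name, camera): "point" ([x, y, z] in m, in the coordinates of the camera as it stood for that picture, good to about 4 mm: a listed point, or the origin of a listed thing).
The state is a dict: "time": time; "q": joint angles; "joint_velocities": joint speeds; "joint_torque": joint torques, N m; "position": TCP position; "tool_rot": TCP orientation; "ft_force": force on the tool from outside, world axes, zero at the start; "moment": the same for the moment, N m; "grip_width": finger opening in m.
Only numpy, scipy, OpenCV 4.12 (cv2) and the standard library are available. Lean on these libraries where they do the work, as an engineer would, in place of code of your own. Each camera call takes 0.05 s, during which the arm holds its last target.

### The job

Turn the press's three-armed hand wheel counterclockwise (seen from above) by pushing on its arms with a fingertip, so that the guide slides the carton up flat against the fence and its sprung white plate ends pressed in about half-way, then leave the wheel standing and take the hand away. Move the carton only by means of the wheel: do not touch or lift the carton or push on the guide or plate, and leave the other goods as they stand.

Things in the scene. Friction and masses are not known exactly. Their poses are not given: they have to be found in the camera images.
- press: (all sizes here in mm) grey steel bed 380 (x) x 400 (y) x 20 high, fixed on the table. Origin: centre of its underside, on the table. Its y axis points from the guide towards the fence. The steel fence is an upright 170 long (x from 5 to 175), top at z 95, its working face at y = +105. The hand wheel stands at x = -100, y = 0; the carton, guide and plate are all at x > 0
- wheel (a joint): angle of the hand wheel, rad, growing counterclockwise from above. Turning it by 1 rad moves the guide 30 mm towards the fence (rack and pinion). It starts between about 0 and 0.9; stops at 3.4. It has friction (about 0.35 N m with the rack, up to 0.7 N m in all with the spring pressed) and stays where it is left
- wheel_hub (a point): point on the wheel's vertical axis at the height of its arms (80 above the table). Hub 44 dia, from 56 to 94 above the table. Three level bare steel arms, 14 dia, no rim, 120 degrees apart, each ending in a black ball 26 dia centred 95 from the axis. Under the arms, the dark rack lies up to 39 above the table; the space from 40 up is free for a fingertip between the arms
- arm0_end (a point): centre of the ball at the end of the first arm, 95 from the axis
- arm1_end (a point): centre of the ball at the end of the second arm
- arm2_end (a point): centre of the ball at the end of the third arm
- guide: aluminium guide block 130 x 20, top at 97 above the table, with its low carriage and rack; slides along the press's y axis, driven by the wheel. Its origin coincides with the press's origin when joint wheel is 0
- plate (a joint): how far the white plate is pressed in towards the guide block, m: 0 free, 0.025 fully in. Spring 500 N/m
- plate_face (a point): centre of the working face of the white sprung plate (130 wide, 65 high, 8 thick), which stands 25 in front of the guide block when free and faces the fence
- fence_face (a point): middle of the fence's working face, facing the plate
- carton: closed cardboard carton 140 (x) x 120 (y) x 80 high, loose on the bed between plate and fence, about 0.25 kg, starts 10 to 30 mm short of the fence and slightly askew. Origin: centre of its underside. Flat against the fence its origin is 60 from the fence face, at y = +45 in the press's frame
- tin: bystander: food tin, 66 dia x 85 mm; leave alone. Origin: centre of its underside
- tape: bystander: roll of tape, ring 90 dia x 48 mm; leave alone. Origin: centre of its underside
- jar: bystander: jar, 68 dia x 100 mm; leave alone. Origin: centre of its underside
- bottle: bystander: bottle, 64 dia x 190 mm; leave alone. Origin: centre of its underside
- mug: bystander: white mug, 80 dia x 90 mm; leave alone. Origin: centre of its underside
- marker: bystander: black marker pen, 16 dia x 136 long mm; leave alone. Origin: its middle, lying
- packet: bystander: paper packet, 100 x 60 x 30 mm; leave alone. Origin: centre of its underside
Mind the look-alikes: they are no part of the job. What is shaped like the carton but pink or red is not meant.

How it is judged:
By the outcome, as a careful person would: the job done as asked, in the order asked, and still so for the second after the job is handed in, with the robot touching nothing.
It also fails if it takes over 48 s, if anything falls off the work surface, if the arm or the gripper's body presses on something with over 40 N, if the wrist force passes 120 N, or if a joint passes its speed limit or range.

## Working session

There is one attempt and no reset: what is moved stays moved. The work goes in short steps, Python scripts to look and compute and a shell command to move; the robot and the scene stay as the last step left them, time stands still between calls to the robot, and variables do not carry over. Pictures are saved under pics/ and viewed, and the job is handed in when it is done.

```bash
mkdir -p pics; python3 - <<'E'
from rig import robot
import cv2
for n in("scene","top"):
    im=robot.camera(n); cv2.imwrite(f"pics/{n}0.png",im[:,:,::-1])
    c=robot.calibration(n); print(n,c)
o=robot.get_obs(); print(o)
E
```

```text
scene {'fx': 564.7832761966846, 'fy': 564.7832761966846, 'cx': 326.2339573788095, 'cy': 227.77194422148054, 'dist_coeffs': array([-0.17264857,  0.        ,  0.        ,  0.        ,  0.        ]), 'rvec': array([ 1.70743364,  1.81671619, -0.73864573]), 'tvec': array([-0.03010102, -0.33433988,  1.81774673])}
top {'fx': 441.6269784513501, 'fy': 441.6269784513501, 'cx': 314.8853002336254, 'cy': 239.84580599196235, 'dist_coeffs': array([-0.01849432,  0.        ,  0.        ,  0.        ,  0.        ]), 'rvec': array([ 2.13282485, -2.15455385,  0.14674816]), 'tvec': array([0.04510347, 0.53562895, 0.85068671])}
{'time': 0.1, 'q': array([-1.34048465e+00,  5.28377681e-01,  1.43376488e+00, -2.58233206e-05,
        1.18138677e+00, -1.78447739e-01]), 'joint_velocities': array([ 1.63473189e-03, -2.43024129e-03, -1.80582046e-03,  6.20363203e-04,
       -2.19539464e-05, -4.71575737e-04]), 'joint_torque': array([-1.53093156e-04, -4.40985274e+01, -1.77150500e+01,  6.34284527e-02,
        5.33715764e-02, -4.97886754e-05]), 'position': array([ 0.24831852, -0.57284246,  0.22166968]), 'tool_rot': array([ 8.35906384e-01, -5.48871186e-01, -7.10461615e-04, -6.58073104e-04]), 'ft_force': array([ 0.08138016,  0.23109132, -0.86778342]), 'moment': array([ 0.05063628, -0.03113075,  0.01363754]), 'grip_width': 0.08688951110847806}
```

View pics/scene0.png

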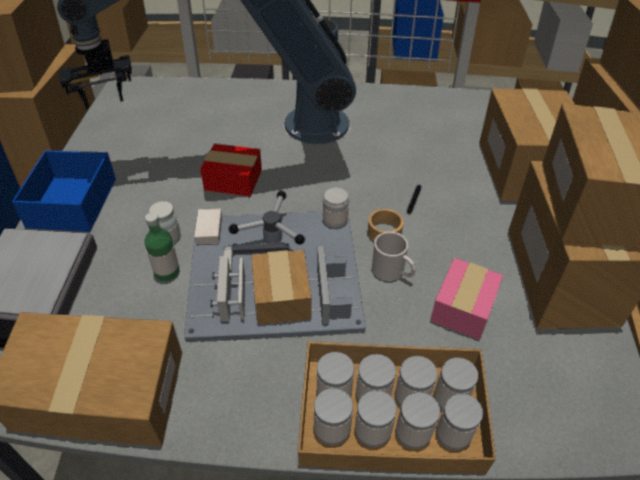

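View pics/top0.png

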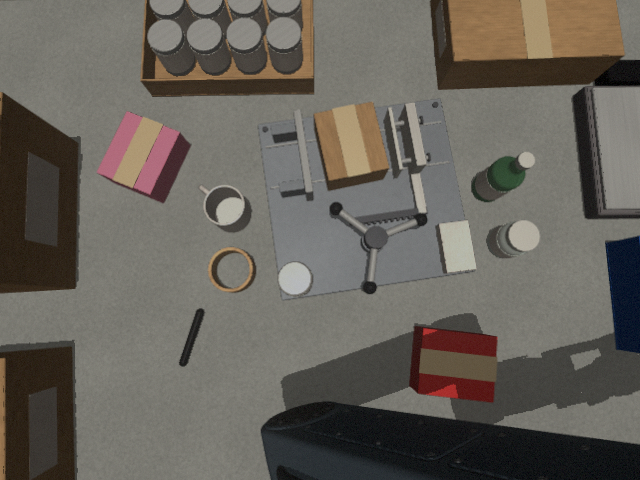

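```bash
cat > h.py <<'E'
from rig import robot
import cv2, numpy as np
from scipy.spatial.transform import Rotation as R
def w(p,n):
    c=robot.calibration(n); M=cv2.Rodrigues(c["rvec"])[0]; return M.T@(np.asarray(p)-c["tvec"])
def proj(P,n):
    c=robot.calibration(n);K=np.array([[c["fx"],0,c["cx"]],[0,c["fy"],c["cy"]],[0,0,1]])
    return cv2.projectPoints(np.array(P,float).reshape(-1,3),c["rvec"],c["tvec"],K,c["dist_coeffs"])[0].reshape(-1,2)
E
python3 - <<'E'
from h import *
for n in("top","scene"):
    for t in("press","wheel_hub","arm0_end","arm1_end","arm2_end","plate_face","fence_face","carton"):
        for d in robot.tip_of(t,n)[:2]: print(n,t,round(d["confidence"],2),w(d["point"],n).round(4))
print(robot.get_obs()["time"])
E
```

```text
top press 0.62 [ 0.633  -0.0624  0.0041]
top wheel_hub 0.57 [ 0.5318 -0.0748  0.0768]
top arm0_end 0.55 [ 0.5916 -0.0089  0.0776]
top arm1_end 0.81 [ 0.4397 -0.0625  0.0785]
top arm2_end 0.79 [ 0.5703 -0.1653  0.0767]
top arm2_end 0.2 [ 0.5336 -0.0742  0.0803]
top plate_face 0.85 [ 0.7356 -0.1165  0.0581]
top fence_face 0.98 [0.701  0.0507 0.0582]
top carton 0.98 [ 0.7193 -0.0304  0.0207]
top carton 0.63 [ 0.7093  0.3959 -0.0029]
scene wheel_hub 0.96 [ 0.5379 -0.0766  0.0793]
scene arm0_end 0.7 [ 0.5911 -0.0035  0.0804]
scene arm1_end 0.94 [ 0.4396 -0.0602  0.0814]
scene arm1_end 0.34 [ 0.7302 -0.1184  0.0591]
scene arm2_end 0.74 [ 0.5709 -0.1659  0.0821]
scene plate_face 0.74 [ 0.7326 -0.1166  0.06  ]
scene fence_face 0.59 [0.7039 0.0513 0.0643]
scene carton 0.79 [ 0.2914 -0.2211 -0.0004]
scene carton 0.77 [ 0.7239 -0.0292  0.0259]
0.9
```

The scene view shows the wheel hub at about (270,222) and the carton between plate and fence at (282,285). The top view shows the hub at (375,237), with ball ends at (336,209), (420,219) and (370,287), and the bottle at (505,175). The pink and red boxes are look-alikes. Next I'll locate the bystanders and work out the press frame.

```bash
python3 - <<'E'
from h import *
for t in("bottle","tin","jar","packet","guide","carton"):
    for d in robot.tip_of(t,"top")[:2]: print(t,round(d["confidence"],2),w(d["point"],"top").round(3))
# fit press pose (2D) on hub, fence_face, plate line, press
obs={'hub':(.5349,-.0757),'fence':(.7025,.051),'press':(.633,-.0624)}
loc={'hub':(-.1,0),'fence':(.09,.105),'press':(0,0)}
from scipy.optimize import least_squares
def f(x):
    M=R.from_euler('z',x[2]).as_matrix()[:2,:2]
    return np.concatenate([x[:2]+M@np.array(loc[k])-obs[k] for k in obs])
s=least_squares(f,[.63,-.06,.1]);print(s.x,np.degrees(s.x[2]),s.fun.round(4))
M=R.from_euler('z',s.x[2]).as_matrix()[:2,:2]
for p in((.734,-.1165),(.7216,-.030)):print(M.T@(np.array(p)-s.x[:2]))
im=robot.camera("top")
x,y,t=s.x
P=lambda a,b,z:[*(np.array([x,y])+M@np.array([a,b])),z]
pts=proj([P(sx*.19,sy*.2,.02) for sx,sy in((1,1),(1,-1),(-1,-1),(-1,1))],"top")
cv2.polylines(im,[pts.astype(np.int32)],True,(255,0,0))
h=np.array([.5349,-.0757])
h=np.array(P(-.1,0,0)[:2])
for a in(51,171,-69):
    q=proj([[*(h+.095*np.array([np.cos(np.radians(a)),np.sin(np.radians(a))])),.08]],"top")[0];cv2.circle(im,(int(q[0]),int(q[1])),6,(255,0,0),1)
q=proj([[*h,.094]],"top")[0];cv2.circle(im,(int(q[0]),int(q[1])),11,(0,255,0),1)
cv2.imwrite("pics/t1.png",cv2.resize(im[80:320,240:560],(800,600))[:,:,::-1])
E
```

```text
bottle 0.91 [ 0.653 -0.33   0.003]
bottle 0.22 [ 0.438 -0.062  0.081]
tin 0.87 [0.457 0.078 0.02 ]
tin 0.41 [ 0.438 -0.064  0.079]
jar 0.86 [ 0.531 -0.357  0.004]
packet 0.76 [ 0.52  -0.244  0.018]
packet 0.42 [ 0.599  0.213 -0.   ]
carton 0.98 [ 0.719 -0.03   0.021]
carton 0.63 [ 0.709  0.396 -0.003]
[ 0.63183882 -0.06318034  0.14548517] 8.335686292571367 [-0.002  -0.002   0.0032  0.0028 -0.0012 -0.0008]
[ 0.09335203 -0.06756693]
[0.09362315 0.01981691]
```

View pics/t1.png

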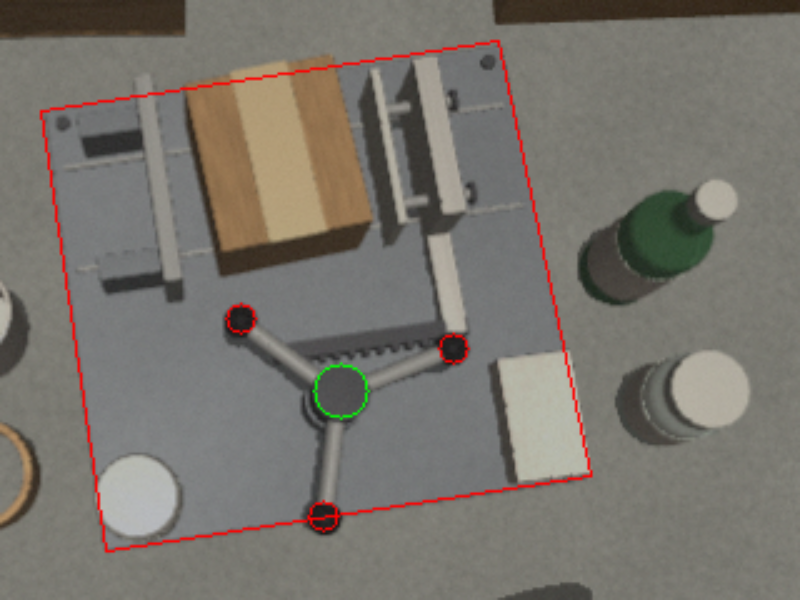

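The press frame fits the picture closely: the bed outline, all three ball ends and the hub coincide. The origin is at (0.632, -0.063) with yaw 8.3°. The guide has to travel about 65 mm, which is about 124° of wheel. I'll push arm1, on the robot side away from the carton.

```bash
python3 -m creep '{"dp":[[-3.07,-3.25,0],[-3.07,-3.25,0],[-3.07,-3.25,0],[-3.07,-3.25,0],[-3.07,-3.25,0],[-3.07,-3.25,0],[-3.07,-3.25,0],[-3.07,-3.25,0],[-3.07,-3.25,0],[-3.07,-3.25,0],[-3.07,-3.25,0],[-3.07,-3.25,0],[-3.07,-3.25,0],[0,0,0],[0,0,0],[0,0,0],[0,0,0],[0,0,0],[0,0,0],[0,0,0]],"turn":[[0,0,0],[0,0,0],[0,0,0],[0,0,0],[0,0,0],[0,0,0],[0,0,0],[0,0,0],[0,0,0],[0,0,0],[0,0,0],[0,0,0],[0,0,0],[0,0,8.34],[0,0,8.34],[0,0,8.34],[0,0,8.34],[0,0,8.34],[0,0,8.34],[0,0,8.34]]}' 1 50
cat > st.py <<'E'
from h import *
o=robot.get_obs();p=o["position"];r=R.from_quat(o["tool_rot"]).as_matrix();h=np.array([.5329,-.0777])
d=p[:2]-h
print("t",o["time"],"p",p.round(4),"x-ang",np.degrees(np.arctan2(r[1,0],r[0,0])).round(1),"z",r[:,2].round(3),"r",np.hypot(*d).round(4),"ang",np.degrees(np.arctan2(d[1],d[0])).round(1)%360,"q",o["q"].round(2),"F",o["ft_force"].round(1),"g",o["grip_width"].round(4))
E
python3 st.py
```

```text
time: 3.25
position: [0.4776, -0.0393, 0.2227]
tool_rot: [-0.459, 0.888, -0.0, 0.0]
ft_force: [1.1, 0.4, -0.2]
grip_width: 0.0002Traceback (most recent call last):
  File "st.py", line 4, in <module>
    print("t",o["time"],"p",p.round(4),"x-ang",np.degrees(np.arctan2(r[1,0],r[0,0])).round(1),"z",r[:,2].round(3),"r",np.hypot(*d).round(4),"ang",np.degrees(np.arctan2(d[1],d[0])).round(1)%360,"q",o["q"].round(2),"F",o["ft_force"].round(1),"g",o["grip_width"].round(4))
                                                                                                                                                                                                                                                    ^^^^^^^^^^^^^^^^^^^^^
AttributeError: 'float' object has no attribute 'round'
```

```bash
sed -i 's/o\["grip_width"\].round(4)/round(float(o["grip_width"]),4)/' st.py
python3 -m creep '{"dp":[[0,0,3.2],[0,0,3.2],[0,0,3.2],[0,0,3.2],[0,0,2],[0,0,1.5],[0,0,0]],"turn":[[0,0,0],[0,0,0],[0,0,0],[0,0,0],[0,0,0],[0,0,0],[0,0,0]]}'
python3 st.py
python3 - <<'E'
from h import *
cv2.imwrite("pics/s2.png",cv2.resize(robot.camera("scene")[150:350,160:400],(720,600))[:,:,::-1])
E
```

```text
time: 3.95
position: [0.4764, -0.039, 0.0579]
tool_rot: [-0.462, 0.887, 0.001, -0.001]
ft_force: [-0.0, -0.7, 0.4]
grip_width: 0.0003
t 3.95 p [ 0.4764 -0.039   0.0579] x-ang -125.0 z [-0.004  0.001 -1.   ] r 0.0684 ang 145.6 q [-0.32  0.62  1.93  0.    0.6   1.86] F [-0.  -0.7  0.4] g 0.0003
```

View pics/s2.png

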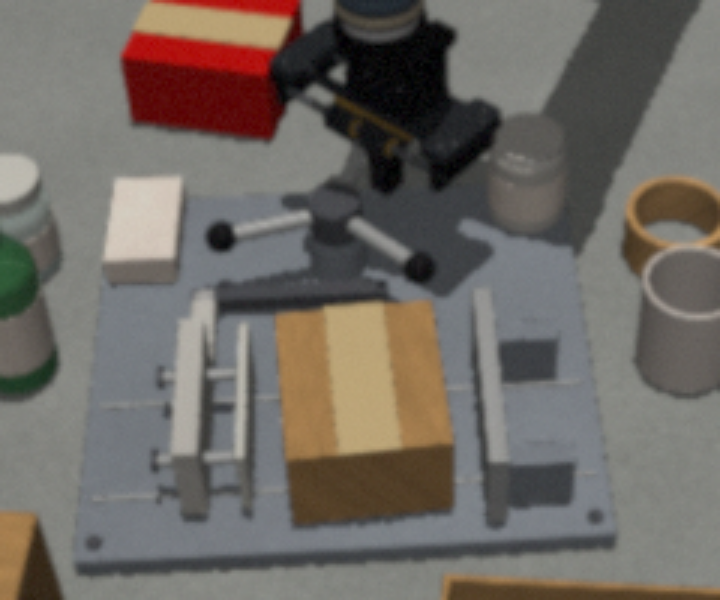

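```bash
python3 - <<'E'
from h import *
p=proj([[.4764,-.039,.058],[.4764+.095*.574,-.039+.095*.819,.128],[.4764-.095*.574,-.039-.095*.819,.128]],"scene")
print((p-[160,150])*3)
cv2.imwrite("pics/t2.png",cv2.resize(robot.camera("top")[80:320,240:560],(800,600))[:,:,::-1])
E
```

```text
[[387.03560522 185.00810224]
 [474.2232044  172.76562206]
 [299.93989135  76.71540071]]
```

View pics/t2.png

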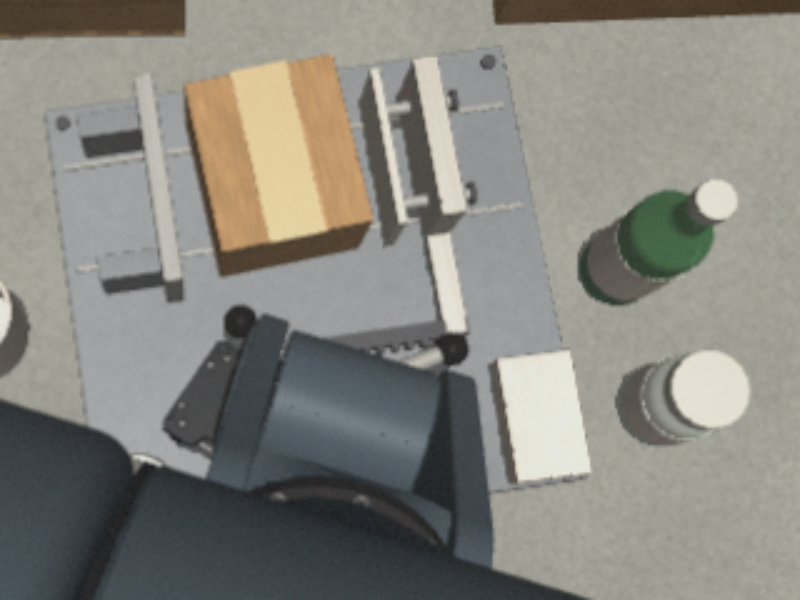

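The fingertip stands between arm0 and arm1, clear of everything, and the body matches the modelled outline. I'll now push along the arc: 4° per row at r = 68 mm.

```bash
python3 -m creep '{"dp":[[0.474,-0.017,0],[0.474,-0.017,0],[0.474,-0.017,0],[0.474,-0.017,0],[0.474,-0.017,0],[0.474,-0.017,0],[0.474,-0.017,0],[0.474,-0.017,0],[0.474,-0.017,0],[0.474,-0.017,0]],"turn":[[0,0,-4],[0,0,-4],[0,0,-4],[0,0,-4],[0,0,-4],[0,0,-4],[0,0,-4],[0,0,-4],[0,0,-4],[0,0,-4]]}'
python3 st.py
```

```text
time: 5.05
position: [0.4665, -0.0832, 0.0609]
tool_rot: [0.738, -0.675, 0.001, -0.001]
ft_force: [2.2, 7.3, 0.0]
grip_width: 0.0003
t 5.05 p [ 0.4665 -0.0832  0.0609] x-ang -84.8 z [ 0.003  0.001 -1.   ] r 0.0667 ang 184.7 q [-0.41  0.61  1.94  0.    0.59  1.06] F [2.2 7.3 0. ] g 0.0003
```

```bash
python3 -m creep '{"dp":[[0.474,-0.015,0],[0.474,-0.015,0],[0.474,-0.015,0],[0.474,-0.015,0],[0.474,-0.015,0],[0.474,-0.015,0],[0.474,-0.015,0],[0.474,-0.015,0],[0.474,-0.015,0],[0.474,-0.015,0]],"turn":[[0,0,-4],[0,0,-4],[0,0,-4],[0,0,-4],[0,0,-4],[0,0,-4],[0,0,-4],[0,0,-4],[0,0,-4],[0,0,-4]]}'
python3 st.py
cat > look.py <<'E'
from h import *
import sys
for n in("top","scene"):
    im=robot.camera(n); c=im[80:320,240:560] if n=="top" else im[150:350,160:400]
    cv2.imwrite(f"pics/{n}_{sys.argv[1]}.png",cv2.resize(c,(800,600) if n=="top" else (720,600),interpolation=cv2.INTER_CUBIC)[:,:,::-1])
    M=R.from_euler('z',.1455).as_matrix()[:2,:2]
    for t in("plate_face","guide","carton","arm1_end","arm2_end","arm0_end"):
        for d in robot.tip_of(t,n)[:1]:
            p=w(d["point"],n);l=M.T@(p[:2]-[.6318,-.0632]);a=p[:2]-[.5329,-.0777]
            print(n,t,round(d["confidence"],2),"press",l.round(4),p[2].round(3),"wheelang",np.degrees(np.arctan2(a[1],a[0])).round(1)%360)
E
python3 look.py 3
```

```text
time: 6.05
position: [0.4825, -0.1235, 0.0606]
tool_rot: [0.925, -0.381, -0.003, -0.001]
ft_force: [-3.0, 8.2, 4.3]
grip_width: 0.0005
t 6.05 p [ 0.4825 -0.1235  0.0606] x-ang -44.8 z [-0.005  0.005 -1.   ] r 0.0681 ang 222.3 q [-0.48  0.63  1.88  0.    0.64  0.3 ] F [-3.   8.2  4.3] g 0.0005
top plate_face 0.76 press [ 0.0929 -0.0352] 0.061 wheelang 358.0
top carton 0.8 press [0.1    0.0245] 0.02 wheelang 15.3
top arm1_end 0.58 press [0.0843 0.1059] 0.057 wheelang 38.2
scene plate_face 0.57 press [ 0.0921 -0.0354] 0.059 wheelang 357.9
scene guide 0.61 press [-0.0976 -0.0021] 0.076 wheelang 326.7
scene carton 0.71 press [-0.358  -0.1069] -0.001 wheelang 210.8
scene arm1_end 0.63 press [0.0909 0.1039] 0.068 wheelang 36.9
scene arm2_end 0.97 press [-0.0071 -0.0179] 0.082 wheelang 357.4
scene arm0_end 0.72 press [-0.1347  0.0904] 0.086 wheelang 119.4
```

View pics/top_3.png

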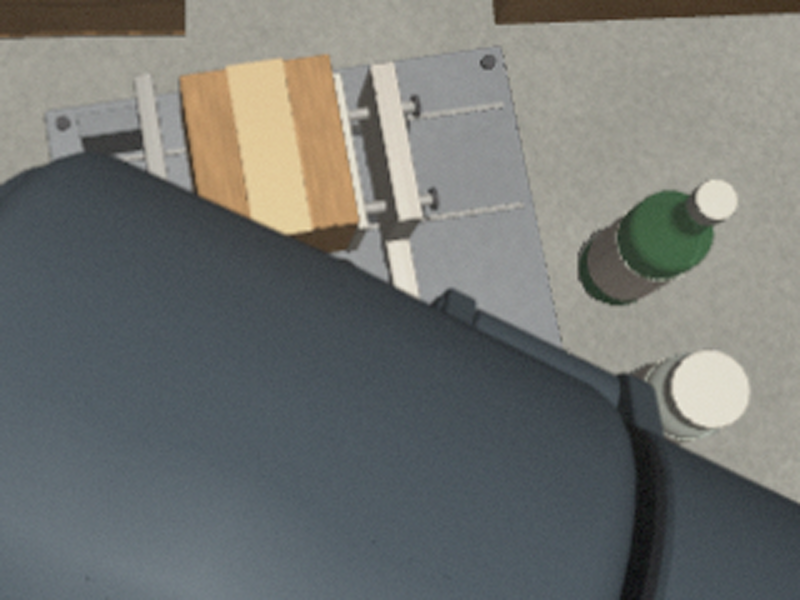

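View pics/scene_3.png

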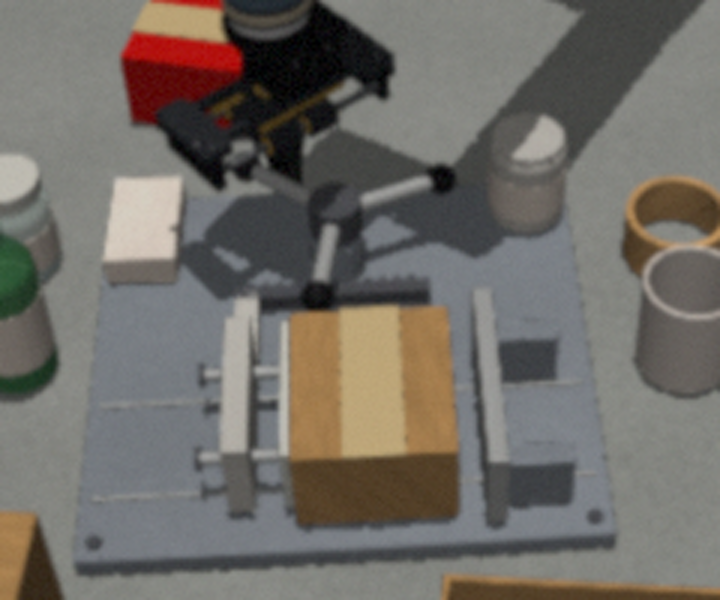

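Both views show the plate now against the carton's rear face, with the wheel about 67° on. About 20 mm remains to the fence, plus 12.5 mm of plate compression (~62°). I'll continue another 40°.

```bash
python3 -m creep '{"dp":[[0.474,-0.017,0],[0.474,-0.017,0],[0.474,-0.017,0],[0.474,-0.017,0],[0.474,-0.017,0],[0.474,-0.017,0],[0.474,-0.017,0],[0.474,-0.017,0],[0.474,-0.017,0],[0.474,-0.017,0]],"turn":[[0,0,-4],[0,0,-4],[0,0,-4],[0,0,-4],[0,0,-4],[0,0,-4],[0,0,-4],[0,0,-4],[0,0,-4],[0,0,-4]]}'
python3 st.py
python3 look.py 4
```

```text
time: 7.75
position: [0.5237, -0.1451, 0.0606]
tool_rot: [0.999, -0.041, -0.004, -0.001]
ft_force: [-6.8, -0.5, 2.8]
grip_width: 0.0005
t 7.75 p [ 0.5237 -0.1451  0.0606] x-ang -4.7 z [-0.007  0.002 -1.   ] r 0.068 ang 262.2 q [-0.47  0.67  1.76 -0.    0.72 -0.39] F [-6.8 -0.5  2.8] g 0.0005
top plate_face 0.61 press [ 0.0903 -0.0163] 0.06 wheelang 3.5
top carton 0.76 press [0.1452 0.4406] -0.003 wheelang 69.3
scene plate_face 0.64 press [ 0.0879 -0.0164] 0.063 wheelang 3.4
scene guide 0.2 press [-0.1382 -0.164 ] 0.016 wheelang 265.2
scene carton 0.84 press [0.0957 0.0466] 0.021 wheelang 21.7
scene arm2_end 0.79 press [-0.0168  0.0453] 0.082 wheelang 36.9
scene arm0_end 0.78 press [-0.184   0.0512] 0.082 wheelang 157.0
```

View pics/scene_4.png

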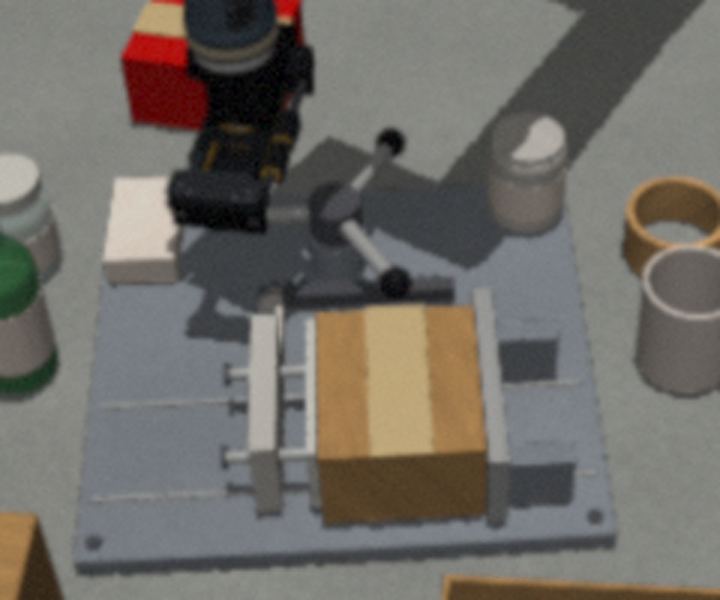

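View pics/top_4.png

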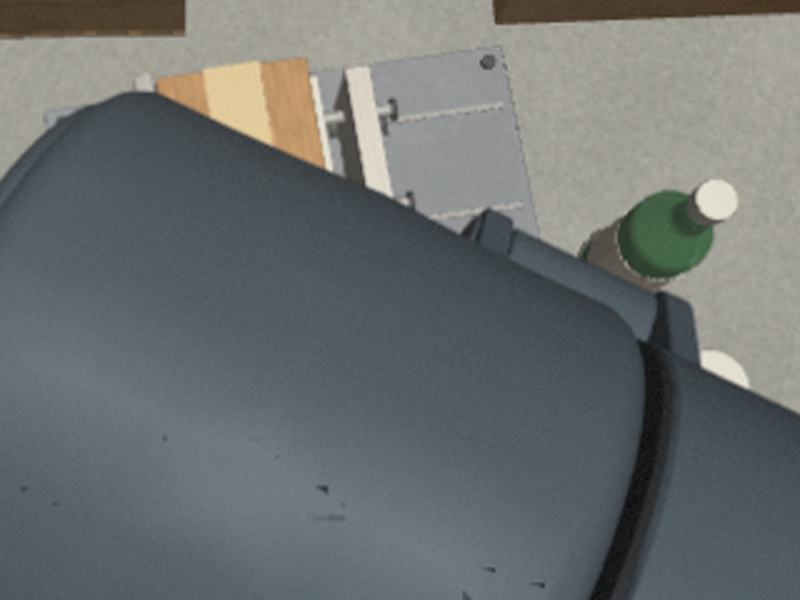

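The carton now appears flush or nearly flush with the fence, and the plate may be just starting to compress. I'll push 16° more in smaller steps, then measure the plate-to-block gap.

```bash
python3 -m creep '{"dp":[[0.237,-0.005,0],[0.237,-0.005,0],[0.237,-0.005,0],[0.237,-0.005,0],[0.237,-0.005,0],[0.237,-0.005,0],[0.237,-0.005,0],[0.237,-0.005,0],[0,0,0]],"turn":[[0,0,-2],[0,0,-2],[0,0,-2],[0,0,-2],[0,0,-2],[0,0,-2],[0,0,-2],[0,0,-2],[0,0,0]]}'
python3 st.py
python3 look.py 5
python3 - <<'E'
import cv2,numpy as np
ims=[cv2.imread(f"pics/scene_{k}.png")[290:400,200:360] for k in(3,4,5)]
s2=cv2.imread("pics/s2.png")[290:400,160:320]
cv2.imwrite("pics/cmp5.png",cv2.resize(np.vstack([np.hstack([s2,ims[0]]),np.hstack(ims[1:])]),(800,550),interpolation=cv2.INTER_CUBIC))
E
```

```text
time: 9.35
position: [0.5433, -0.1452, 0.0607]
tool_rot: [0.995, 0.097, -0.003, -0.0]
ft_force: [-6.1, -3.8, 2.0]
grip_width: 0.0007
t 9.35 p [ 0.5433 -0.1452  0.0607] x-ang 11.2 z [-0.006 -0.    -1.   ] r 0.0683 ang 278.7 q [-0.46  0.68  1.71 -0.    0.75 -0.65] F [-6.1 -3.8  2. ] g 0.0007
scene plate_face 0.69 press [ 0.092  -0.0142] 0.061 wheelang 4.1
scene carton 0.9 press [0.0969 0.0458] 0.021 wheelang 21.4
scene arm1_end 0.27 press [ 0.0026 -0.001 ] 0.001 wheelang 7.8
scene arm2_end 0.79 press [-0.0305  0.0657] 0.085 wheelang 51.7
scene arm0_end 0.56 press [-0.1916  0.0273] 0.081 wheelang 171.7
```

View pics/cmp5.png

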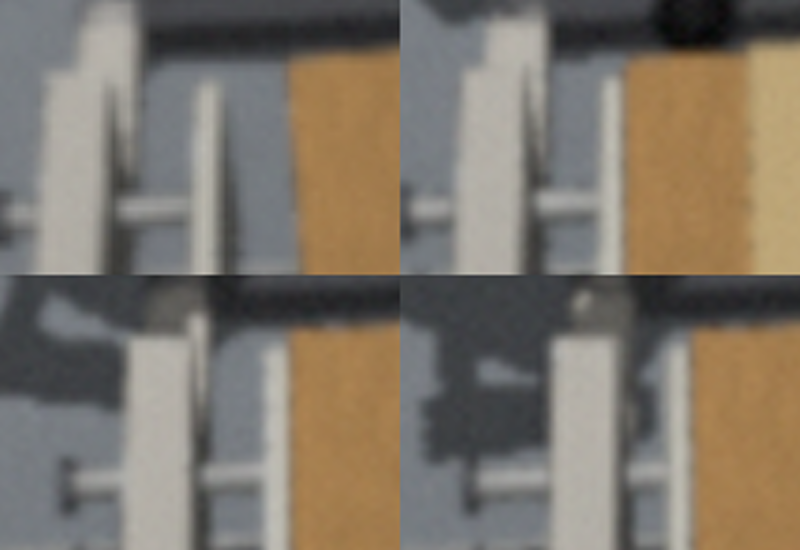

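View pics/scene_5.png

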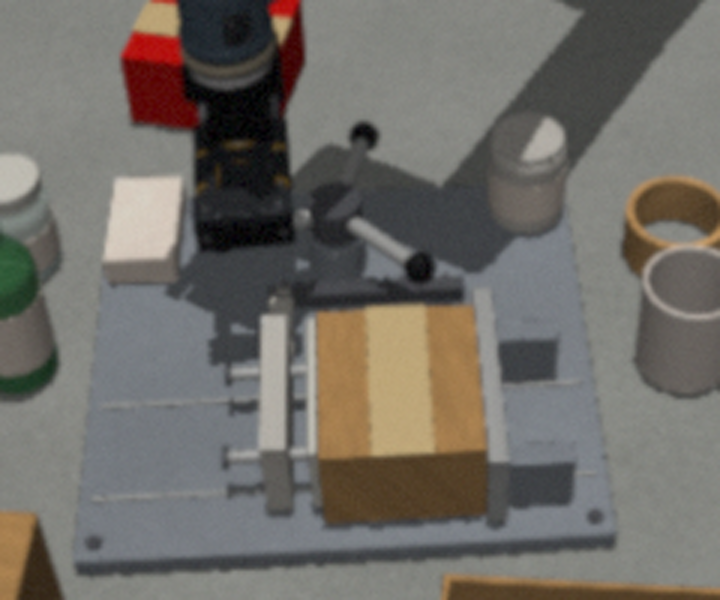

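View pics/top_5.png

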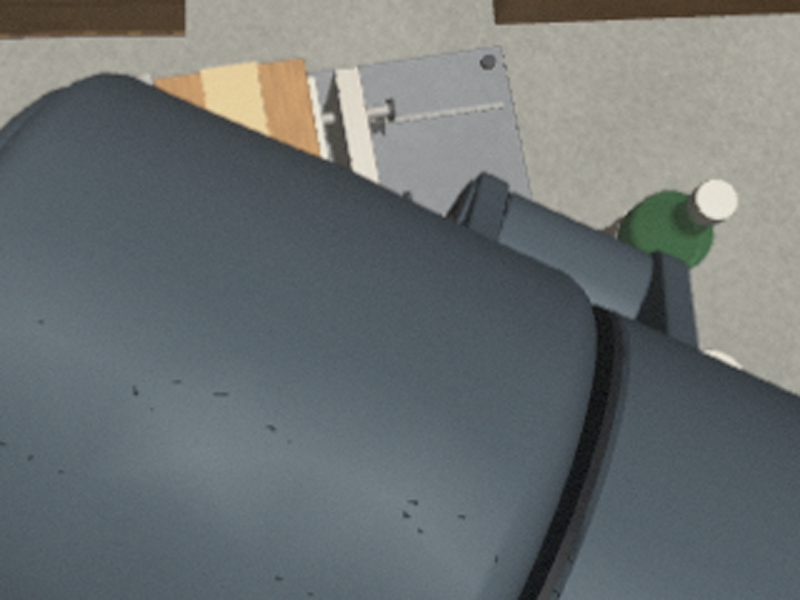

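```bash
python3 - <<'E'
from h import *
M=R.from_euler('z',.1455).as_matrix()[:2,:2]
def P(a,b,z): return [*(np.array([.6318,-.0632])+M@np.array([a,b])),z]
# x along edges; predicted crop columns at crop row 370 (cmp y~200) by interpolating along edge
def col(y,z,row):
    q=(proj([P(a,y,z) for a in np.linspace(.02,.16,30)],"scene")-[160,150])*3
    return np.interp(row,q[:,1],q[:,0])
files={"s2":("pics/s2.png",-.0685,0),"3":("pics/scene_3.png",-.0355,0),"4":("pics/scene_4.png",-.015,.001),"5":("pics/scene_5.png",-.015,.0085)}
for k,(f,pf,pl) in files.items():
    im=cv2.imread(f).astype(float)
    for row in(345,355,420,):
        g=im[row-4:row+5,200:340].mean(0)
        # blue-ness: bed has B>R ; metal whitish
        g=g.mean(1); gr=np.gradient(cv2.GaussianBlur(g[None],(0,0),1.5)[0])
        pk=[(i+200,round(gr[i],1)) for i in range(2,138) if abs(gr[i])>4 and abs(gr[i])==max(abs(gr[i-2:i+3]))]
        print(k,row,"pred block front",col(pf-.025+pl,.097,row).round(1),"plate rear/face top",col(pf-.008,.0925,row).round(1),col(pf,.0925,row).round(1),pk)
print("px/mm",(col(-.015,.0925,350)-col(-.025,.0925,350))/10)
E
```

```text
s2 345 pred block front 210.2 plate rear/face top 233.6 244.2 [(203, np.float64(-8.9)), (208, np.float64(6.0)), (237, np.float64(7.5)), (246, np.float64(-12.2)), (327, np.float64(4.2))]
s2 355 pred block front 209.8 plate rear/face top 233.3 244.0 [(203, np.float64(-10.8)), (209, np.float64(5.3)), (237, np.float64(7.8)), (246, np.float64(-13.6)), (253, np.float64(4.6))]
s2 420 pred block front 207.5 plate rear/face top 231.8 242.8 [(202, np.float64(-6.7)), (213, np.float64(7.3)), (235, np.float64(7.3)), (246, np.float64(-13.8)), (255, np.float64(7.6)), (335, np.float64(5.4))]
3 345 pred block front 254.2 plate rear/face top 277.5 288.1 [(223, np.float64(6.2)), (248, np.float64(-12.6)), (281, np.float64(9.0)), (287, np.float64(-10.8))]
3 355 pred block front 254.1 plate rear/face top 277.4 288.2 [(222, np.float64(6.7)), (249, np.float64(-14.6)), (255, np.float64(4.1)), (280, np.float64(8.1)), (287, np.float64(-10.6))]
3 420 pred block front 253.3 plate rear/face top 277.4 288.5 [(220, np.float64(6.4)), (247, np.float64(-14.9)), (257, np.float64(8.8)), (278, np.float64(9.3)), (288, np.
[... 486 characters left out ...]
oat64(-14.1)), (284, np.float64(8.4)), (306, np.float64(9.0)), (315, np.float64(-12.0))]
5 345 pred block front 293.0 plate rear/face top 304.8 315.4 [(208, np.float64(-7.5)), (260, np.float64(17.3)), (285, np.float64(-12.9)), (294, np.float64(-5.1)), (303, np.float64(11.6)), (314, np.float64(-9.8))]
5 355 pred block front 293.1 plate rear/face top 304.9 315.6 [(209, np.float64(-7.2)), (260, np.float64(15.8)), (286, np.float64(-14.5)), (307, np.float64(9.0)), (315, np.float64(-10.2))]
5 420 pred block front 293.6 plate rear/face top 305.9 317.0 [(259, np.float64(6.3)), (285, np.float64(-15.6)), (294, np.float64(9.0)), (308, np.float64(9.3)), (315, np.float64(-10.6))]
px/mm 1.3376892988685085
```

By pixel spacing, the plate is pressed in about 9–10.5 mm. About 3 mm more (~5°) reaches half-way, after which I'll back off and lift away.

```bash
python3 -m creep '{"dp":[[0.2,-0.005,0],[0.2,-0.005,0],[0.2,-0.005,0],[0,0,0],[0,0,0]],"turn":[[0,0,-1.7],[0,0,-1.7],[0,0,-1.7],[0,0,0],[0,0,0]]}'
python3 st.py
python3 look.py 6
python3 -m creep '{"dp":[[-0.5,0,0],[-0.5,0,0],[-0.5,0,0],[0,0,-2],[0,0,-3],[0,0,-4],[0,0,-4],[0,0,-4]],"turn":[[0,0,0],[0,0,0],[0,0,0],[0,0,0],[0,0,0],[0,0,0],[0,0,0],[0,0,0]]}'
python3 st.py
```

```text
time: 10.55
position: [0.5492, -0.1443, 0.0607]
tool_rot: [0.99, 0.141, -0.003, 0.0]
ft_force: [-7.5, -4.9, 2.4]
grip_width: 0.0002
t 10.55 p [ 0.5492 -0.1443  0.0607] x-ang 16.3 z [-0.005 -0.001 -1.   ] r 0.0685 ang 283.7 q [-0.45  0.69  1.7  -0.    0.76 -0.73] F [-7.5 -4.9  2.4] g 0.0002
top plate_face 0.73 press [ 0.0912 -0.0159] 0.058 wheelang 3.6
top carton 0.73 press [0.1438 0.4407] -0.003 wheelang 69.4
scene plate_face 0.7 press [ 0.09   -0.0152] 0.059 wheelang 3.8
scene carton 0.85 press [0.0976 0.0451] 0.02 wheelang 21.2
scene arm2_end 0.65 press [-0.0375  0.0723] 0.085 wheelang 57.5
scene arm0_end 0.76 press [-0.1933  0.018 ] 0.08 wheelang 177.4
time: 12.05
position: [0.5372, -0.1474, 0.2313]
tool_rot: [0.99, 0.14, 0.0, 0.0]
ft_force: [0.4, 0.0, 0.4]
grip_width: 0.0004
t 12.05 p [ 0.5372 -0.1474  0.2313] x-ang 16.1 z [ 0.001  0.    -1.   ] r 0.0698 ang 273.6 q [-0.47  0.43  1.6   0.    1.12 -0.75] F [0.4 0.  0.4] g 0.0004
```

```bash
python3 -m creep '{"dp":[[-3.2,2.5,0],[-3.2,2.5,0],[-3.2,2.5,0],[-3.2,2.5,0],[-3.2,2.5,0],[-3.2,2.5,0],[-3.2,2.5,0],[-3.2,2.5,0],[-3.2,2.5,0],[-3.2,2.5,0],[0,0,0]],"turn":[[0,0,0],[0,0,0],[0,0,0],[0,0,0],[0,0,0],[0,0,0],[0,0,0],[0,0,0],[0,0,0],[0,0,0],[0,0,0]]}'
python3 look.py 7
python3 - <<'E'
import cv2,numpy as np
for f in("s2","scene_4","scene_5","scene_6","scene_7"):
    im=cv2.imread(f"pics/{f}.png").astype(float)
    for row in(345,355,420):
        g=im[row-4:row+5,200:340].mean(0).mean(1); gr=np.gradient(cv2.GaussianBlur(g[None],(0,0),1.5)[0])
        print(f,row,[(i+200,round(float(gr[i]),1)) for i in range(2,138) if abs(gr[i])>4 and abs(gr[i])==max(abs(gr[i-2:i+3]))])
E
```

```text
time: 13.15
position: [0.297, -0.4816, 0.23]
tool_rot: [0.99, 0.138, -0.0, 0.002]
ft_force: [-0.2, 0.8, -0.5]
grip_width: 0.0004
top plate_face 0.56 press [ 0.0909 -0.013 ] 0.059 wheelang 4.4
top guide 0.55 press [0.0976 0.0454] 0.022 wheelang 21.3
top carton 0.96 press [0.0984 0.0449] 0.022 wheelang 21.1
top arm1_end 0.76 press [-0.0693 -0.0851] 0.078 wheelang 298.2
top arm2_end 0.84 press [-0.0339  0.072 ] 0.08 wheelang 55.8
top arm0_end 0.58 press [-0.1929  0.0166] 0.078 wheelang 178.2
scene plate_face 0.79 press [ 0.0901 -0.0161] 0.062 wheelang 3.5
scene carton 0.86 press [0.1483 0.4384] -0.0 wheelang 68.8
scene arm1_end 0.81 press [-0.067  -0.0865] 0.077 wheelang 299.2
scene arm2_end 0.71 press [-0.0372  0.0692] 0.084 wheelang 56.1
scene arm0_end 0.82 press [-0.1943  0.0199] 0.08 wheelang 176.4
s2 345 [(203, -8.9), (208, 6.0), (237, 7.5), (246, -12.2), (327, 4.2)]
s2 355 [(203, -10.8), (209, 5.3), (237, 7.8), (246, -13.6), (253, 4.6)]
s2 420 [(202, -6.7), (213, 7.3), (235, 7.3), (246, -13.8), (255, 7.6), (335, 5.4)]
scene_4 345 [(250, 9.9), (275, -13.1), (285, 5.3), (305, 8.8), 
[... 181 characters left out ...]
(208, -7.5), (260, 17.3), (285, -12.9), (294, -5.1), (303, 11.6), (314, -9.8)]
scene_5 355 [(209, -7.2), (260, 15.8), (286, -14.5), (307, 9.0), (315, -10.2)]
scene_5 420 [(259, 6.3), (285, -15.6), (294, 9.0), (308, 9.3), (315, -10.6)]
scene_6 345 [(221, -6.6), (263, 17.0), (289, -13.0), (297, -4.7), (306, 15.5), (314, -10.3)]
scene_6 355 [(217, -7.9), (263, 16.8), (289, -14.0), (306, 13.6), (315, -9.8)]
scene_6 420 [(263, 7.3), (289, -15.0), (297, 9.2), (308, 8.8), (315, -10.5)]
scene_7 345 [(264, 8.4), (289, -11.7), (307, 8.0), (314, -9.6)]
scene_7 355 [(264, 9.3), (289, -14.1), (297, 5.9), (307, 8.3), (315, -9.9)]
scene_7 420 [(263, 6.8), (289, -14.6), (297, 8.8), (308, 9.0), (315, -10.0)]
```

View pics/top_7.png

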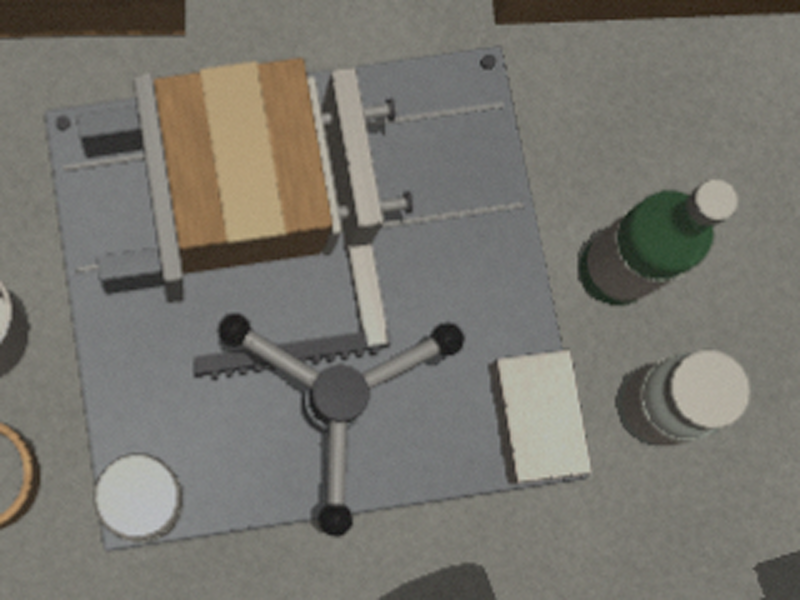

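View pics/scene_7.png

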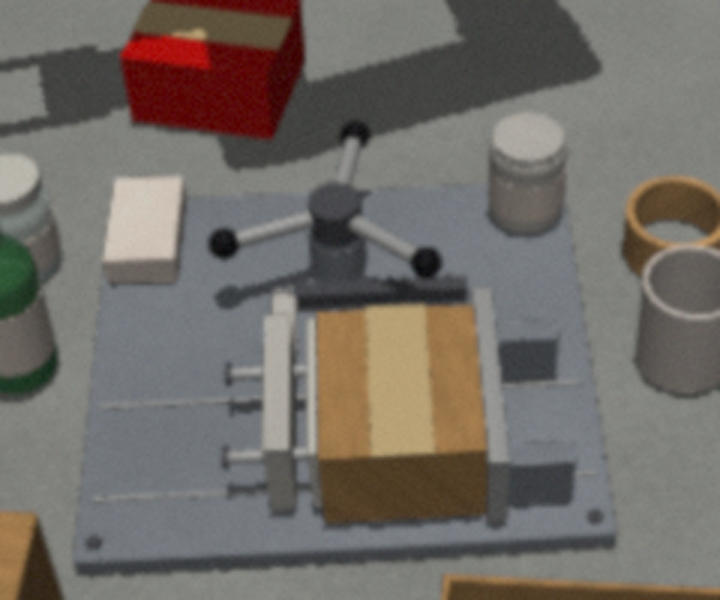

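The plate measures about 13 mm in (half-way is 12.5 mm). The carton is square and flush at y = 45 mm, the wheel has held still since release, and the bystanders are unmoved. Handing in.

```bash
python3 - <<'E'
from rig import robot
print(robot.get_obs()["time"]); print(robot.hand_in())
E
```

```text
13.85
the job is handed in; nothing more can be done
None
```

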